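# Snap the hot tap's index cap back on

### The job

The hot tap has lost its red-ringed index cap, which is being kept in the aluminium hair grip tin. Raise the tin's stiff lid by its tab to a little past upright, about 100 degrees open, and leave it standing there by itself, not thrown back against the bottle; then take out the cap and press it, ring side up, onto the bare brass stud of the hot tap until it clicks, and keep pressing after the click until it is fully home on its shoulder. Do not turn the tap or push the other things on the sill about, and finish while still holding the cap firmly pressed down: do not let go of it.

Things in the scene. Friction and masses are not known exactly. Their poses are not given: they have to be found in the camera images.
- tin_lid (a joint): lid of the hair grip tin, hinge angle in rad: 0 shut, 1.57 upright, grows as it opens up and away from the tab side, stops at 2.7. It starts shut or up to 0.3 rad ajar. The hinge is stiff (about 1 N at the tab moves it) and the lid stays where it is left.
- tin: aluminium hair grip tin, open box 72 (its x) by 120 (its y) by 30 mm high, walls and floor 3 mm, stuck down on the sill; origin at the centre of its underside, z up. The hinge runs along the +x edge of its rim, the lid's thumb tab sticks out beyond the -x edge. Some flat hair grips lie on its floor and do not get in the way.
- tin_hinge (a point): middle of the hinge line: 36 mm along +x of the tin and 30 mm above the sill; the hinge axis is the tin's y axis
- lid_tab (a point): place to pinch or hook the lid: on the thumb tab, 82 mm from the hinge line. The tab is a flat aluminium tongue 14 mm wide (along the hinge axis), 4 mm thick, sticking out 18 mm from the middle of the front edge of the flat 72 by 120 by 3 mm lid; the point lies 10 mm out from that edge, in mid thickness. It swings with the lid; free space all round it.
- cap: tap index cap, white with a red ring on top, 34 mm across, 20 mm high, 45 g; hollow, open below, with an inner lip 23 mm across and 3 mm high at its lower rim and a 27 mm wide, 16 mm deep hollow. Origin at the centre of its underside, z along its axis. It stands ring side up on the tin's floor under the lid, in the half nearer the tab, at most 16 mm off the middle along the tin's y.
- stud (a point): centre of the brass shoulder on the hot tap's crosshead, 100 mm above the sill: the cap's underside lies at this point when fully home. z up. From it a brass stud 19 mm across rises 13.5 mm, its tip tapered to 10 mm. Four sprung beads, which the cap's lip must snap over, stand out round the stud 5.7 mm above the shoulder.
- tap_hot_seat: the brass shoulder that stops the cap, a disc 33 mm across, flat top at its origin (the same point as stud). Pressed on, the cap meets the beads some 8 mm above it and goes over them with 6 to 10 N at 6 to 7 mm, if kept level; the force then drops to nearly nothing (the click) and the cap runs on down to the shoulder, which stops it hard. A firm hold is 8 to 15 N.
- tap_hot: the hot tap, a chrome pillar tap with a bare brass stud on its crosshead; origin at its foot on the sill, in line below the stud; its spout points along its +y over the basin. Fixed to the sill.
- cross_end (a point): ball at the end of one of the four arms of the hot tap's crosshead, 37 mm out from the stud's axis and 12 mm below the shoulder; arms 10 mm thick, balls 15 mm. The crosshead turns about the vertical, stiffly (0.35 N m), and starts at any angle.
- tap_cold: the cold tap, the same pillar tap beside the hot one (150 mm away, either side) with its blue-ringed cap on, 120 mm high in all; origin at its foot
- bottle: brown glass bottle, 54 mm across, 130 mm high, loose, standing behind the tin's hinge; origin under its centre
- cup: white enamel cup, 84 mm across, 75 mm high, handle at its +y side, loose; origin under its centre
- nail_brush: chrome-backed nail brush, 92 (its x) by 40 by 36 mm high, loose; origin under its centre
- comb: pale wooden comb, 170 (its x) by 34 by 5 mm, lying flat, loose; origin under its middle
Things that resemble listed ones, but are neither listed nor needed, are in the scene too. Leave any purple look-alike of the tap_hot alone.

How it is judged (in metres and radians):
On the way, in this order (a step that is already met when the one before it is completed fails the run):
1. the tin's lid stands a little past upright, let go (value of joint tin_lid between 1.48 and 2.01 rad and contact force between the fingers and tin below 0.1 N), for 0.3 s.
2. the cap is held up clear of the tin, the lid still standing (value of joint tin_lid between 1.48 and 2.01 rad and height (world z) of cap above 0.06 m and contact force between the fingers and cap above 0.5 N), for 0.1 s.
3. the cap has clicked onto the stud and is pressed home (z of cap in the frame of stud between -0.003 and 0.002 m and horizontal distance between cap and stud below 0.003 m and angle between cap's own z axis and vertical below 0.1 rad and contact force between cap and tap_hot_seat above 4 N and contact force between the fingers and cap above 2 N), for 0.5 s.
At the end, for the whole second after the job is handed in: cap upright on the hot tap's stud, past the beads, within 2 mm of the shoulder and 3 mm of its axis, fingers still pressing it on with over 4 N; tin lid standing 1.48 to 2.01 rad open; bottle, cup, brush and comb within 30 mm of their start (all of step 3 and value of joint tin_lid between 1.48 and 2.01 rad and not (distance of bottle from where it was at the start of the episode above 0.03 m) and not (distance of cup from where it was at the start of the episode above 0.03 m) and not (distance of nail_brush from where it was at the start of the episode above 0.03 m) and not (distance of comb from where it was at the start of the episode above 0.03 m)); the arm keeps its last pose, push and grip.
It fails at once if the lid is thrown back, beyond 2.2 rad (value of joint tin_lid above 2.2 rad).
It fails at once if the hot tap is turned by more than about 15 degrees (its arm end moves over 10 mm) (distance of cross_end from where it was at the start of the episode above 0.01 m).
It fails at once if the bottle, cup, nail brush or comb is pushed over 30 mm, or the bottle or cup is tipped (distance of any of bottle, cup, nail_brush, comb from where it was at the start of the episode above 0.03 m or angle between any of bottle, cup's own z axis and vertical above 0.3 rad).
It also fails if it takes over 59 s, if anything falls off the work surface, if the arm or the gripper's body presses on something with over 40 N, if the wrist force passes 120 N, or if a joint passes its speed limit or range.

### The arm

A 6-joint arm with a two-finger parallel gripper is mounted at the origin on the work surface. World frame = base frame: x ahead of the robot, y to its left, z up, the work surface at z = 0. Lengths are in mm, angles in degrees, forces in N, time in s.
With the tool pointing down it reaches from about 350 to 850 mm from the base axis. Payload 8.1 kg.
Tool frame: the origin (TCP) lies between the finger pads; the fingertips stand r.tcp_to_tips ahead of it and the grasp point (between the pads) lies 8 mm behind it (r.tcp_to_tips is the distance from the TCP to the fingertips, in mm); z points along the fingers, y is the line along which they close (so a half turn about z gives the same grasp; the last joint's range is limited). The gripper opens to 85 mm and grips with 20 to 120 N. Pads are 22 mm wide; open, the fingers measure 114 mm over their backs; the gripper's body (76 mm by 85 mm) begins 54 mm behind the grasp point. The pads swing forward as they close: fully open they stand 13 mm farther back than shut.
Start: joints at [66.841, 7.471, 85.268, -0, 87.261, -4.893], TCP at [188.035, 569.779, 215.192] pointing down, gripper open.
Joint ranges: [-169.43, 169.43], [-51.17, 129.36], [1.28, 143.12], [-76.62, 256.62], [0, 156.53], [-152.29, 152.29]. Speed limits (degrees/s): [136.94, 136.94, 159.86, 180, 180, 180].

### API

Orientations are given as a 3x3 rotation matrix whose columns are the frame's x, y, z axes.
In Python, from workcell import r, imaging gives the robot as it stands.
- The arm moves only by the tool apply_moves, never from a script. Its argument "rows" is a list of rows, each a list of 2 entries, a list of its own where there are three numbers: the shift along the world's x, y, z in m, then the turn, a rotation vector about the world's x, y, z in rad. A call has exactly 8 rows; each row is the pose to reach, as a shift and turn from the pose commanded when the call began; what a row does not reach only later rows make up. A row lasts 1/10 s, in which the tool goes at most 50 mm and 8.59 degrees, less where a joint would pass 70% of its speed; a pose out of reach is approached as far as the arm can. A call with a gripper value outside its range is refused whole. "hand" is the opening in per cent of the stroke, from 0 (shut) to 100 (fully open), set as the call begins (left out, the last holds). The fingers move at their own pace and stop on an object; "newtons" is the grip in N (left out, the last holds). Time passes only in rows, so rows that repeat a pose let the fingers close, or fill a call up. It gives the time, the measured TCP pose, the force, the opening and the grip force at its end, in the units of the state.
- r.sense(): the state, without advancing time (a new reading comes with each control period).
- imaging.grab_frame(name): name is "side" or "top"; returns a dict with "color" (400x640x3 uint8, red, green, blue), "depth" (400x640 float32, mm along the optical axis (not along the pixel's ray), 0 where there is no reading), "mtx" (3x3 intrinsics, pixels), "view" (4x4, takes a point from world to camera coordinates). Camera axes: x right, y up, looking along -z (the intrinsics and any distortion apply to the point x, -y, -z); pixel columns grow to the right and rows downward; lengths in mm; the calibration is good to about 2 mm. A picture is of the moment at which its call begins.
- r.job_done(): hands the job in; it is judged then, once.
Trained networks look in a picture, given as the dict that the camera call returned (one of the last four; its "shot" number tells which), for a name from the list of things; names that differ only in an ending like _2 or _b are one class to them, and where a whole thing is asked for, a point or a joint stands for the part that bears it (a point fixed in the world has none). Each returns a list of dicts, best first, with "score" (0 to 1); they miss things now and then, are a little off and sometimes report something else, mostly with a low value. They report only what shows in the picture. A call takes as long as a camera call. They do not tell look-alikes from the thing itself.
- imaging.search_frame(picture, target): "uv" ([column, row] in pixels, amid what is visible of it).
- imaging.landmark_of(picture, target): "uv" ([column, row] in pixels: a listed point, or the origin of a listed thing).
The state is a dict: "time": time; "joint_pos": joint angles; "qvel": joint speeds; "joint_torque": joint torques, N m; "ee_pos": TCP position; "ee_rot": TCP orientation; "ft_force": force on the tool from outside, world axes, zero at the start; "torque": the same for the moment, N m; "finger_gap": finger opening in mm; "finger_force": force on a finger pad.
Only numpy, scipy, OpenCV 4.12 (cv2) and the standard library are available. Lean on these libraries where they do the work, as an engineer would, in place of code of your own. Each camera call takes 0.05 s, during which the arm holds its last target. There are 200 camera calls.

## Working session

There is one attempt and no reset: what is moved stays moved. The work goes in short steps, Python scripts to look and compute and a tool call to move; the robot and the scene stay as the last step left them, time stands still between calls to the robot, and variables do not carry over. Pictures are saved under pics/ and viewed, at most 10 in all, crops included, and the job is handed in when it is done.

Besides the shell and the picture viewer there is one more tool, called after ">>>" as name([rows], argument=value, ...), one row to a line, values as JSON. apply_moves: Moves the arm, as the interface text tells. Its arguments: {"type":"object","properties":{"rows":{"type":"array","items":{"type":"array"}},"hand":{"type":"number"},"newtons":{"type":"number"}},"required":["rows"]}

```bash
mkdir -p pics
cat > h.py <<'E'
import numpy as np, cv2
from workcell import r, imaging
def ray(p,uv):
    K=np.array(p["mtx"]);V=np.array(p["view"]);d=np.linalg.inv(K)@[uv[0],uv[1],1.];d=np.array([d[0],-d[1],-d[2]])
    R=V[:3,:3];t=V[:3,3];return -R.T@t, R.T@d
def atz(p,uv,z):
    o,d=ray(p,uv);return o+d*(z-o[2])/d[2]
def atd(p,uv):
    u,v=int(round(uv[0])),int(round(uv[1]));w=p["depth"][max(0,v-1):v+2,max(0,u-1):u+2];w=w[w>0]
    if not len(w):return None
    o,d=ray(p,uv);return o+d*np.median(w)
def cloud(p):
    K=np.array(p["mtx"]);V=np.array(p["view"]);v,u=np.mgrid[:400,:640]
    d=np.stack([u,v,np.ones_like(u)],-1)@np.linalg.inv(K).T*p["depth"][...,None];d[...,1:]*=-1
    return (d-V[:3,3])@V[:3,:3]
def save(p,n,box=None,s=1):
    im=cv2.cvtColor(p["color"],cv2.COLOR_RGB2BGR)
    if box:im=im[box[1]:box[3],box[0]:box[2]]
    cv2.imwrite("pics/"+n,cv2.resize(im,None,fx=s,fy=s,interpolation=cv2.INTER_CUBIC))
E
python3 - <<'E'
from h import *
np.set_printoptions(precision=1,suppress=True)
print(r.tcp_to_tips,r.sense())
ps={n:imaging.grab_frame(n) for n in("top","side")}
for n,p in ps.items():
    save(p,n+"0.png")
    print(n,ray(p,(320,200)))
    for t in["tin","lid_tab","tin_hinge","tap_hot","stud","cross_end","tap_cold","bottle","cup","nail_brush","comb","cap"]:
        for f in("landmark_of","search_frame"):
            if f=="search_frame" and t not in("tap_hot","tap_cold","tin"):continue
            for q in getattr(imaging,f)(p,t)[:4]:
                print(n,f[:4],t,np.round(q["uv"]),round(q["score"],2),atd(p,q["uv"]))
E
```

```text
11.0 {'time': 0.0, 'joint_pos': array([66.8,  7.5, 85.3, -0. , 87.3, -4.9]), 'qvel': array([ 0. , -0. , -0. , -0.1,  0. ,  0. ]), 'joint_torque': array([ -0. , -56.9, -50.1,  -0. ,   0. ,  -0. ]), 'ee_pos': array([187.8, 569.3, 214.2]), 'ee_rot': array([[-0.9,  0.3, -0. ],
       [ 0.3,  0.9, -0. ],
       [ 0. , -0. , -1. ]]), 'ft_force': array([ 0.8,  0.9, -0.9]), 'torque': array([ 0., -0., -0.]), 'finger_force': 0.0, 'finger_gap': 85.2323768632589}
top (array([ 269. ,  -98.1, 1323.2]), array([ 0.2,  0. , -1. ]))
top land tin [372. 174.] 0.82 [ 582.3 -217.2   37.6]
top sear tin [372. 172.] 0.71 [ 587.8 -218.5   36.6]
top sear tin [209. 181.] 0.2 [559.  283.4 100.9]
top land lid_tab [376. 190.] 0.87 [ 530.2 -230.    40.2]
top land tin_hinge [370. 162.] 0.83 [ 632.  -217.9   -2.1]
top land tin_hinge [264. 152.] 0.63 [674.9 133.8   3.2]
top land tap_hot [221. 185.] 0.96 [560.8 265.8  29. ]
top land tap_hot [248. 277.] 0.58 [269.3 167.9  70.8]
top sear tap_hot [209. 182.] 0.9 [558.3 283.4  95.7]
top sear tap_hot [240. 274.] 0.73 [276.4 184.6  98.2]
top land stud [207. 176.] 0.73 [574.8
[... 1524 characters left out ...]
144.] 0.57 [578.9 259.4  70.4]
side land stud [222. 174.] 0.6 [258.8 175.8 103.6]
side land stud [299. 133.] 0.49 [570.  270.1 113.6]
side land cross_end [304. 132.] 0.63 [599.4 293.7  92.6]
side land cross_end [367. 241.] 0.63 [ 541.5 -230.8   38.5]
side land cross_end [378. 325.] 0.61 [ 417.4 -478.8   47.3]
side land cross_end [237. 173.] 0.45 [304.9 175.6  91.9]
side land tap_cold [264. 169.] 0.64 [419.4 254.   17.4]
side sear tap_cold [260. 156.] 0.86 [413.6 256.5  72.7]
side land bottle [411. 234.] 0.77 [ 684.4 -248.8   15.4]
side land cup [378. 321.] 0.77 [ 414.9 -479.5   62.7]
side land nail_brush [284. 192.] 0.86 [433.3 103.8  16.7]
side land comb [342. 172.] 0.69 [663.3 122.5   7.4]
```

View pics/top0.png

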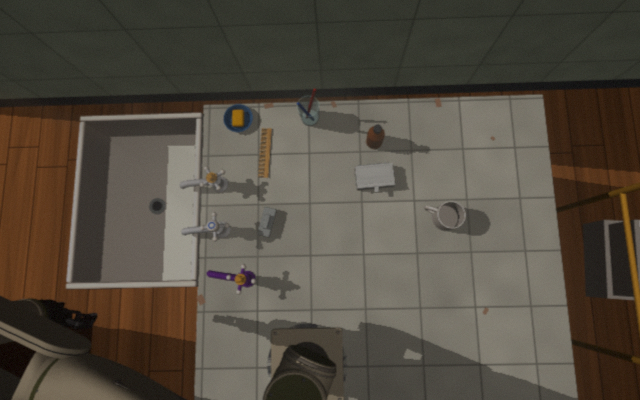

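View pics/side0.png

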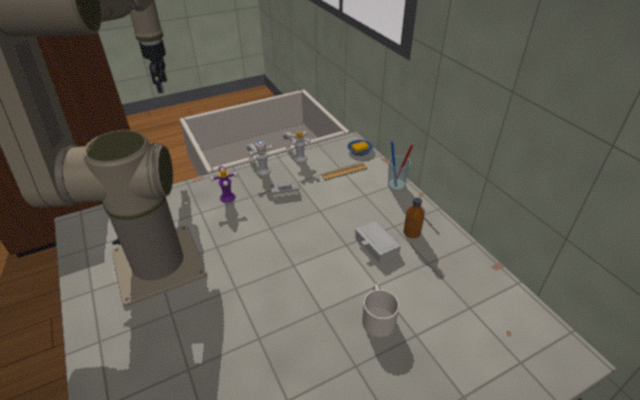

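Run:
```python
from h import *
np.set_printoptions(precision=1,suppress=True)
p=imaging.grab_frame("top"); q=imaging.grab_frame("side")
a=cv2.resize(p["color"][145:300,190:270],None,fx=4,fy=3.8);b=cv2.resize(q["color"][115:215,210:330],None,fx=4,fy=5.89)
h=min(a.shape[0],b.shape[0]);im=np.hstack([a[:h],b[:h]])
im=cv2.resize(im,(int(im.shape[1]*.98),int(h*.98)))[:, :800]
cv2.imwrite("pics/taps.png",im[:,:,::-1])
for n,pp in(("top",p),("side",q)):
    c=cloud(pp);c=c[(c[...,2]>25)&(c[...,2]<60)]
    m=(c[:,0]>500)&(c[:,0]<670)&(abs(c[:,1]+220)<90)
    c=c[m];print(n,len(c),c.min(0),c.max(0))
    # rect of lid footprint
    print(cv2.minAreaRect(c[:,:2].astype(np.float32)))
    for x in range(510,650,10):
        k=abs(c[:,0]-x)<5
        if k.sum():print(x,k.sum(),np.percentile(c[k,1],[2,50,98]),np.percentile(c[k,2],[5,50,95]))
```

```text
top 907 [ 525.7 -290.4   25. ] [ 619.3 -166.1   44. ]
((571.82373046875, -228.47105407714844), (92.08126831054688, 120.46591186523438), 3.400867223739624)
530 13 [-238.  -231.9 -225.9] [35.6 39.5 42.2]
540 66 [-271.6 -210.9 -172.9] [32.1 37.3 42. ]
550 119 [-286.9 -230.9 -170.5] [32.4 37.3 41. ]
560 112 [-287.  -228.  -171.3] [32.6 37.2 41.3]
570 119 [-286.8 -230.9 -173.9] [32.4 36.6 40.2]
580 118 [-284.2 -227.8 -168.3] [31.  36.1 40.5]
590 115 [-285.1 -225.6 -169.5] [31.2 35.5 39.6]
600 115 [-283.5 -229.9 -169.9] [30.8 34.9 39. ]
610 102 [-283.3 -226.5 -169. ] [29.2 34.1 37.8]
620 28 [-282.5 -254.1 -199.6] [28.9 32.5 36.4]
side 891 [ 525.6 -290.8   25. ] [ 624.6 -165.2   43.8]
((573.0860595703125, -228.31573486328125), (94.8601303100586, 123.29373168945312), 5.125671863555908)
530 14 [-238.1 -232.  -224.4] [35.9 40.1 43.2]
540 64 [-253.  -203.7 -170.6] [27.2 37.6 41.8]
550 135 [-289.6 -246.1 -174.2] [26.7 38.  41.2]
560 110 [-287.7 -238.3 -173. ] [34.5 38.9 41.8]
570 109 [-288.2 -234.3 -171.7] [33.4 38.1 40.9]
580 107 [-287.6 -236.4 -170.5] [30.8 37.6 40.5]
590 112 [-286.1 -236.6 -170.4] [32.9 37.1 40.2]
600 101 [-284.9 -232.  -168.1] [32.3 37.  39.9]
610 94 [-285.1 -228.4 -169. ] [31.  35.3 38.9]
620 45 [-284.7 -249.6 -188.9] [28.9 33.7 36.1]
```

View pics/taps.png

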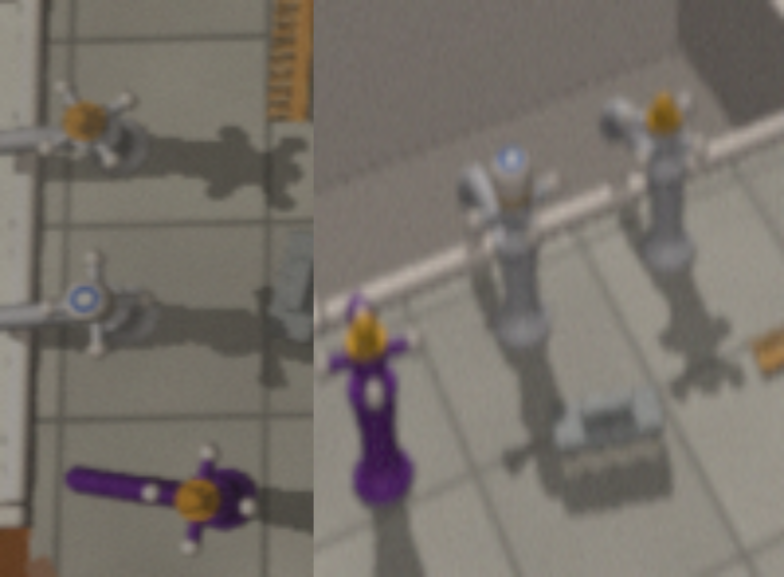

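Hot-tap candidates in the top view are the chrome tap with a bare brass stud at (212,178), the purple tap with a brass stud at (240,278), and the chrome tap with a blue ring at (212,227). The first is the hot tap: chrome, bare brass and next to the blue-ringed cold tap. The enlarged crop confirms it. The tin is at (375,175) with its tab at (376,190), and the bottle is behind it at (375,136).

```bash
cat >> h.py <<'E'
from scipy.spatial.transform import Rotation as Rn
def toolR(yaw,tilt):
    # tool y along rotated world y; tilt (deg) from vertical toward +x'
    Rz=Rn.from_euler('z',yaw,degrees=True).as_matrix()
    s,c=np.sin(np.radians(tilt)),np.cos(np.radians(tilt))
    z=np.array([s,0,-c]);y=np.array([0,1.,0]);x=np.cross(y,z)
    return Rz@np.stack([x,y,z],1)
def turn(Rt,R0=None):
    R0=np.array(r.sense()["ee_rot"]) if R0 is None else R0
    return Rn.from_matrix(Rt@R0.T).as_rotvec()
def studpos():
    for n in("top","side"):
        p=imaging.grab_frame(n);h=cv2.cvtColor(p["color"],cv2.COLOR_RGB2HSV);c=cloud(p)
        m=(h[...,0]>8)&(h[...,0]<28)&(h[...,1]>120)&(abs(c[...,0]-565)<45)&(abs(c[...,1]-280)<45)&(c[...,2]>80)
        P=c[m];v,u=np.nonzero(m);uv=(u.mean(),v.mean());print(n,len(P),uv,P.mean(0),P.min(0),P.max(0),"ray108",atz(p,uv,108))
E
python3 - <<'E'
from h import *
np.set_printoptions(precision=4,suppress=True)
studpos()
s=r.sense();print(s["ee_rot"],s["ee_pos"])
for yaw,flip in((4,0),(4,1)):
    R=toolR(yaw,60)
    if flip:R=R@np.diag([-1,-1,1])
    print(turn(R),R)
for n in("top","side"):
    p=imaging.grab_frame(n);c=cloud(p);m=(c[...,2]>28)&(c[...,2]<46)&(c[...,0]>542)&(c[...,0]<614)&(c[...,1]>-288)&(c[...,1]<-170)
    P=c[m];A=np.c_[P[:,:2]-[580,-228],np.ones(len(P))];print(n,np.linalg.lstsq(A,P[:,2],rcond=None)[0])
    t=c[(c[...,2]>28)&(c[...,2]<46)&(c[...,0]>520)&(c[...,0]<535)&(c[...,1]>-288)&(c[...,1]<-170)];print(t.mean(0),t.min(0),t.max(0))
    o,d=ray(p,(320,200))
    for z in (0,35):
        h=cv2.cvtColor(p["color"],cv2.COLOR_RGB2HSV)
    for t in("tin","lid_tab"):
        q=imaging.landmark_of(p,t)
        for k in q[:2]:print(t,k["uv"],k["score"],atz(p,k["uv"],0 if t=="tin" else 37))
E
```

```text
top 61 (np.float64(210.65573770491804), np.float64(176.88524590163934)) [569.8324 276.3107 107.3136] [557.8666 264.6069  96.246 ] [584.3876 291.0554 117.9488] ray108 [569.6628 276.102  108.    ]
side 38 (np.float64(298.7105263157895), np.float64(134.71052631578948)) [567.32   270.896  105.2603] [554.9043 259.9917  93.4398] [581.554  281.8042 115.2675] ray108 [565.5522 266.8857 108.    ]
[[-0.9496  0.3135 -0.    ]
 [ 0.3135  0.9496 -0.    ]
 [-0.     -0.     -1.    ]] [188.0481 569.7682 215.1845]
[-0.1308 -1.0452  0.3524] [[-0.4988 -0.0698  0.8639]
 [-0.0349  0.9976  0.0604]
 [-0.866   0.     -0.5   ]]
[ 1.4118 -0.1768 -2.418 ] [[ 0.4988  0.0698  0.8639]
 [ 0.0349 -0.9976  0.0604]
 [ 0.866   0.     -0.5   ]]
top [-0.0467 -0.0025 35.7502]
[ 529.4076 -231.2485   39.6878] [ 525.5486 -237.98     34.247 ] [ 533.653  -225.7987   43.1965]
tin [374.2, 172.4] 0.68 [ 596.6262 -229.7222    0.    ]
lid_tab [376.1, 190.9] 0.83 [ 527.3527 -229.5585   37.    ]
side [-0.0393  0.0116 37.1044]
[ 531.0405 -231.7409   39.5967] [ 527.6375 -236.9265   36.2644] [ 534.9299 -224.1642   41.1596]
tin [375.7, 247.0] 0.72 [ 574.1927 -231.7808    0.    ]
lid_tab [366.4, 242.4] 0.95 [ 539.1156 -232.7307   37.    ]
```

>>> apply_moves([
  [[0.04, -0.05, 0.05], [0, 0, 0]],
  [[0.08, -0.1, 0.1], [0, 0, 0]],
  [[0.12, -0.14, 0.1], [0, 0, 0]],
  [[0.16, -0.18, 0.1], [0, 0, 0]],
  [[0.2, -0.22, 0.1], [0, 0, 0]],
  [[0.23, -0.26, 0.1], [0, 0, 0]],
  [[0.26, -0.3, 0.1], [0, 0, 0]],
  [[0.28, -0.34, 0.1], [0, 0, 0]],
], hand=0, newtons=30)

```text
time: 2.9
ee_pos: [431.4, 283.1, 314.1]
ee_rot: [[-0.95, 0.313, 0.001], [0.313, 0.95, 0.0], [-0.001, 0.001, -1.0]]
ft_force: [0.5, 0.3, 0.3]
finger_gap: 0.2
finger_force: 0.0
```

>>> apply_moves([
  [[0, -0.04, 0], [-0.016, -0.131, 0.044]],
  [[0, -0.085, 0], [-0.033, -0.261, 0.088]],
  [[0, -0.13, 0], [-0.049, -0.392, 0.132]],
  [[-0.005, -0.175, 0], [-0.065, -0.523, 0.176]],
  [[-0.01, -0.22, 0], [-0.082, -0.653, 0.22]],
  [[-0.015, -0.265, 0], [-0.098, -0.784, 0.264]],
  [[-0.02, -0.31, -0.01], [-0.114, -0.915, 0.308]],
  [[-0.02, -0.35, -0.03], [-0.131, -1.045, 0.352]],
])

```text
time: 3.7
ee_pos: [554.6, 14.0, 312.5]
ee_rot: [[-0.675, -0.018, 0.737], [-0.001, 1.0, 0.024], [-0.737, 0.016, -0.675]]
ft_force: [0.6, 2.0, -1.2]
finger_gap: 0.2
finger_force: 0.0
```

>>> apply_moves([
  [[0, -0.03, -0.03], [0, 0, 0]],
  [[0, -0.06, -0.06], [0, 0, 0]],
  [[0, -0.09, -0.09], [0, 0, 0]],
  [[0, -0.117, -0.12], [0, 0, 0]],
  [[0, -0.117, -0.15], [0, 0, 0]],
  [[0, -0.117, -0.18], [0, 0, 0]],
  [[0, -0.117, -0.195], [0, 0, 0]],
  [[0, -0.117, -0.205], [0, 0, 0]],
])

```text
time: 4.5
ee_pos: [559.0, -103.2, 106.0]
ee_rot: [[-0.687, -0.017, 0.727], [0.003, 1.0, 0.026], [-0.727, 0.02, -0.686]]
ft_force: [0.1, 0.6, -0.6]
finger_gap: 0.1
finger_force: 0.0
```

Run:
```python
from h import *
np.set_printoptions(precision=3,suppress=True)
s=r.sense();print(s["joint_pos"],s["qvel"],s["ee_pos"],s["ee_rot"],turn(toolR(4,60)))
```

```text
[ -31.552  -30.674  143.105   44.949   34.752 -152.295] [  3.93   14.736  -0.507  10.167 -12.64   -0.598] [ 559.02  -103.178  105.994] [[-0.687 -0.017  0.727]
 [ 0.003  1.     0.026]
 [-0.727  0.02  -0.686]] [-0.01  -0.234  0.05 ]
```

>>> apply_moves([
  [[0, -0.01, 0.02], [0, 0.12, 0.01]],
  [[-0.005, -0.03, 0.03], [0, 0.23, 0.015]],
  [[-0.01, -0.05, 0.04], [0, 0.35, 0.02]],
  [[-0.02, -0.08, 0.04], [0, 0.46, 0.03]],
  [[-0.025, -0.1, 0.04], [0, 0.58, 0.035]],
  [[-0.028, -0.12, 0.04], [0, 0.7, 0.04]],
  [[-0.028, -0.128, 0.04], [0, 0.813, 0.05]],
  [[-0.028, -0.128, 0.04], [0, 0.813, 0.05]],
], hand=45)

```text
time: 5.3
ee_pos: [532.7, -231.8, 145.7]
ee_rot: [[-0.999, -0.043, -0.005], [-0.043, 0.998, 0.046], [0.003, 0.046, -0.999]]
ft_force: [0.2, -0.0, -0.8]
finger_gap: 38.2
finger_force: 0.0
```

Run:
```python
from h import *
np.set_printoptions(precision=3,suppress=True)
s=r.sense();print(s["joint_pos"],s["ee_pos"],s["finger_gap"],turn(toolR(4,0)))
p=imaging.grab_frame("side");c=cloud(p)
t=c[(c[...,2]>28)&(c[...,2]<46)&(c[...,0]>515)&(c[...,0]<535)&(c[...,1]>-288)&(c[...,1]<-170)];print(t.mean(0),t.min(0),t.max(0))
save(p,"s1.png",(300,150,460,270),5)
```

```text
[ -29.993    8.32    91.715    2.183   81.528 -122.828] [ 532.729 -231.796  145.735] 38.15760441770776 [-0.046 -0.005  0.026]
[ 531.061 -230.837   39.429] [ 527.421 -236.377   35.074] [ 534.824 -225.605   42.35 ]
```

View pics/s1.png

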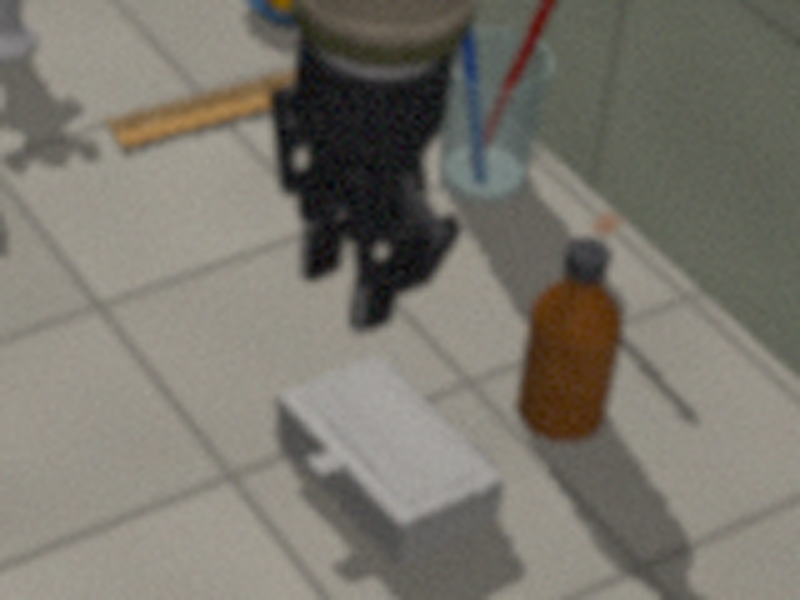

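The side crop shows the tab at about pixel (365,242), with the open fingers directly above it and the bottle well clear behind. I'll go down and pinch the tab.

>>> apply_moves([
  [[-0.002, 0, -0.03], [-0.046, -0.005, 0.026]],
  [[-0.002, 0.0, -0.05], [-0.046, -0.005, 0.026]],
  [[-0.002, 0.0005, -0.07], [-0.046, -0.005, 0.026]],
  [[-0.002, 0.0005, -0.085], [-0.046, -0.005, 0.026]],
  [[-0.002, 0.0005, -0.095], [-0.046, -0.005, 0.026]],
  [[-0.002, 0.0005, -0.1], [-0.046, -0.005, 0.026]],
  [[-0.002, 0.0005, -0.103], [-0.046, -0.005, 0.026]],
  [[-0.002, 0.0005, -0.103], [-0.046, -0.005, 0.026]],
])

```text
time: 6.15
ee_pos: [529.8, -230.8, 45.0]
ee_rot: [[-0.998, -0.069, 0.006], [-0.069, 0.998, -0.001], [-0.006, -0.001, -1.0]]
ft_force: [-0.6, 1.4, -0.1]
finger_gap: 38.3
finger_force: 0.0
```

>>> apply_moves([
  [[0, 0, 0], [0, 0, 0]],
  [[0, 0, 0], [0, 0, 0]],
  [[0, 0, 0], [0, 0, 0]],
  [[0, 0, 0], [0, 0, 0]],
  [[0, 0, 0], [0, 0, 0]],
  [[0, 0, 0], [0, 0, 0]],
  [[0, 0, 0], [0, 0, 0]],
  [[0, 0, 0], [0, 0, 0]],
], hand=0, newtons=20)

```text
time: 6.95
ee_pos: [529.5, -230.6, 44.6]
ee_rot: [[-0.998, -0.069, 0.005], [-0.069, 0.998, -0.0], [-0.005, -0.001, -1.0]]
ft_force: [-0.3, 0.3, 0.6]
finger_gap: 0.2
finger_force: 0.0
```

Run:
```python
from h import *
np.set_printoptions(precision=1,suppress=True)
p=imaging.grab_frame("side");c=cloud(p)
save(p,"s2.png",(330,190,430,265),8)
t=c[(c[...,2]>24)&(c[...,2]<200)&(c[...,0]>500)&(c[...,0]<541)&(c[...,1]>-270)&(c[...,1]<-190)]
for z in range(25,80,5):
    k=t[(t[:,2]>=z)&(t[:,2]<z+5)]
    if len(k):print(z,len(k),k.min(0),k.max(0))
for n in("top","side"):
    c=cloud(imaging.grab_frame(n))
    for x0,x1,y0,y1 in((400,500,-300,-150),(545,615,-285,-265)):
        m=(c[...,0]>x0)&(c[...,0]<x1)&(c[...,1]>y0)&(c[...,1]<y1);P=c[m];print(n,np.percentile(P[:,2],[10,50,90]))
```

```text
35 12 [ 528.2 -238.    36.2] [ 540.9 -190.1   39.4]
40 13 [ 527.2 -237.4   40. ] [ 541.  -190.6   44.4]
60 1 [ 530.6 -236.2   61.8] [ 530.6 -236.2   61.8]
65 6 [ 520.3 -241.3   66.5] [ 530.4 -226.9   69.8]
70 9 [ 521.5 -245.9   70. ] [ 537.3 -227.8   74.7]
75 13 [ 520.9 -246.8   75.2] [ 539.7 -228.9   79.8]
top [ -0.  441.4 506.2]
top [448.4 453.1 457.8]
side [  1.1 415.2 492.3]
side [ 10.2  37.3 324.7]
```

View pics/s2.png

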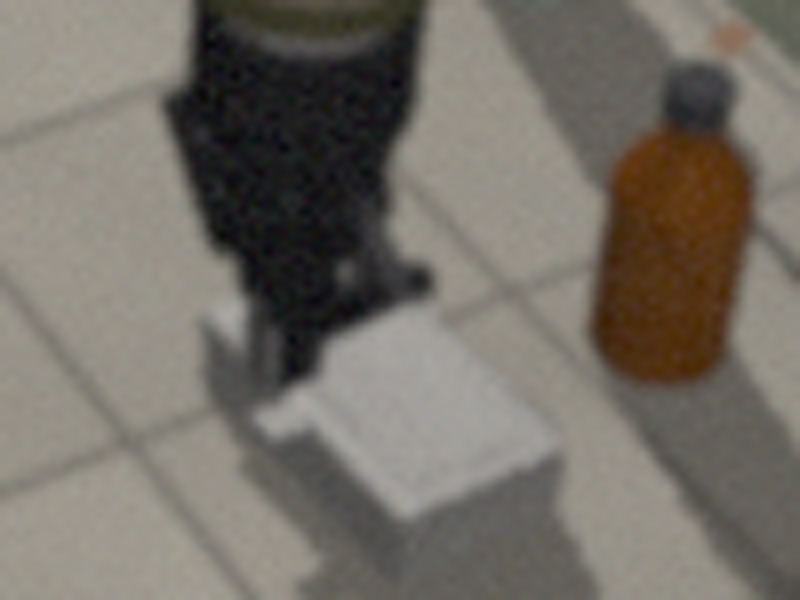

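```bash
cat >> h.py <<'E'
def proj(p,P):
    c=np.array(p["view"])[:3]@np.append(P,1);q=np.array(p["mtx"])@[c[0],-c[1],-c[2]];return q[:2]/q[2]
E
python3 - <<'E'
from h import *
np.set_printoptions(precision=1,suppress=True)
p=imaging.grab_frame("side");q=imaging.grab_frame("top")
s=r.sense();print(s["ee_pos"],s["finger_gap"],s["ft_force"])
e=s["ee_pos"]
for dz in(-11,-5,0,10,20):print(dz,proj(p,e+[0,0,dz]),proj(q,e+[0,0,dz]))
print("tab",proj(p,[531,-231.5,37]))
g=cv2.cvtColor(p["color"],cv2.COLOR_RGB2GRAY);print(g[225:250,355:380])
E
```

```text
[ 529.6 -230.6   44.7] -0.1296214219959749 [-0.2 -1.  -0.3]
-11 [363.1 243.9] [376.3 190.4]
-5 [363.2 242.4] [376.5 190. ]
0 [363.3 241.2] [376.6 189.7]
10 [363.5 238.7] [376.9 189.1]
20 [363.7 236.1] [377.3 188.4]
tab [363.7 243.1]
[[147 147 143 143 108  60  27  29  22  19  15  30  30  19  22  27  39  53
   58  48  38  34  35  50  56]
 [145 148 146 142 126  86  47  34  28  20  22  29  18  25  27  23  37  36
   37  36  37  22  38  41  56]
 [149 150 151 153 147 110  70  47  34  26  16  24  27  22  26  22  25  29
   24  31  23  26  33  43  63]
 [149 152 159 164 158 133  82  54  36  15  24  25  21  26  19  25  21  21
   20  17  18  31  57  81 105]
 [135 147 156 161 158 126  75  52  41  34  16  27  24  21  21  23  30  26
   27  40  52  76 100 128 145]
 [121 123 146 159 153 122  70  44  50  35  28  16  29  23  19  22  22  36
   49  76 103 129 147 155 161]
 [116 107 121 146 144 116  72  53  64  55  38  23  28  28  29  37  57  80
  104 127 145 153 160 163 163]
 [114  91  99 121 129 109  72  56  71  69  45  19   7  29  39  67 103 126
  146 156 160 160 165 164 160]
 [114  89  83  96 110 100  
[... 1058 characters left out ...]
44 156 151 144 141 124 134 154 162 158
  150 147 158 160 158 159 158]
 [145 148 145 131 108  93  89  98 114 132 125 110 107  93 110 134 157 163
  158 152 154 159 159 158 157]
 [147 150 145 141 121 103  94  89  92  98  90  84  84  84  90 112 139 156
  161 160 153 155 159 158 156]
 [148 148 145 143 139 115 102  99  90  87  81  79  82  78  82  91 111 137
  160 162 156 157 156 159 157]
 [148 146 147 147 139 113 104  99  94  90  83  83  76  77  79  76  91 117
  141 158 161 156 159 153 158]
 [146 146 148 149 134 111  95  97  98  94  85  86  84  81  81  82  84  93
  121 146 156 162 157 156 153]
 [149 147 151 149 139 121 103  98  99  97  96  89  86  83  79  78  80  83
   97 120 144 156 161 160 152]]
```

Run:
```python
from h import *
np.set_printoptions(precision=0,suppress=True,linewidth=200)
p=imaging.grab_frame("side");c=cloud(p)
c[p["depth"]==0]=np.nan
for k in range(3):
    print("xyz"[k]);print(c[226:246:1,360:374,k])
print(proj(p,[530,-230,40]),proj(p,[540,-230,40]),proj(p,[530,-220,40]),proj(p,[530,-230,50]))
```

```text
x
[[577. 522. 521. 523. 521. 520. 523. 528. 532. 532. 535. 536. 537. 523.]
 [555. 522. 524. 521. 521. 521. 525. 527. 527. 530. 530. 522. 523. 524.]
 [555. 520. 521. 520. 521. 523. 523. 527. 528. 524. 524. 523. 523. 523.]
 [551. 522. 522. 522. 520.  nan 524. 524. 523. 521. 522. 522. 524. 524.]
 [549. 523. 522. 523. 522. 521. 527. 521. 522. 521. 524. 523. 525. 523.]
 [545. 521. 521. 522. 524. 528. 528. 522. 521. 523. 524. 522. 524. 580.]
 [543. 522. 523. 523. 525. 526. 528. 530. 523. 524. 522. 572. 576. 577.]
 [541. 522. 520. 521. 524. 526. 525. 530. 532. 537. 540. 569. 576. 575.]
 [543. 522. 522. 522. 524. 526. 526. 530. 533. 537. 540. 565. 569. 574.]
 [544. 521. 521. 524. 524. 525. 526. 530. 536. 538. 541. 567. 566. 572.]
 [544. 522. 522. 521. 523. 527. 527. 529. 535. 537. 561. 563. 564. 568.]
 [542. 542. 522. 521. 525. 527. 527. 532. 537. 554. 558. 562. 564. 565.]
 [544. 545. 544. 522. 526. 529. 527. 549. 552. 553. 555. 559. 561. 567.]
 [543. 544. 544. 542. 543. 543. 544. 546. 549. 551. 554. 557. 558. 564.]
 [543. 544. 544. 544. 535. 539. 544. 545. 546. 549. 553. 554. 556. 559.]
 [5
[... 2916 characters left out ...]
.  28.  67.  73.  71.  71.  76.  72.  67.  42.  40.  37.  38.  41.]
 [ 16.  19.  25.  68.  66.  65.  72.  38.  38.  40.  41.  39.  39.  33.]
 [ 14.  16.  20.  29.  32.  37.  39.  40.  39.  39.  40.  39.  40.  35.]
 [ 10.  12.  17.  22.  42.  39.  36.  37.  41.  40.  38.  41.  40.  39.]
 [  5.  11.  43.  40.  41.  41.  39.  nan  39.  40.  40.  38.  41.  41.]
 [  3.   5.  39.  39.  39.  41.  41.  40.  41.  39.  38.  38.  39.  40.]
 [  1.   0.   9.  39.  39.  38.  38.  38.  31.  37.  41.  38.  42.  38.]
 [  3.   0.   4.   7.  41.  41.  18.  21.  27.  32.  37.  41.  38.  37.]
 [  2.   4.   4.   0.  12.  11.  17.  21.  22.  27.  33.  37.  38.  35.]]
[363. 242.] [366. 241.] [361. 240.] [363. 240.]
```

Both depth and projection put the closed fingertips about 25 mm above the tab at z≈62, although x and y match. I'll open, go lower and close again.

>>> apply_moves([
  [[0, 0, 0], [0, 0, 0]],
  [[0, 0, 0], [0, 0, 0]],
  [[0, 0, 0], [0, 0, 0]],
  [[0, 0, 0], [0, 0, 0]],
  [[0.001, -0.001, -0.008], [0, 0, 0]],
  [[0.001, -0.001, -0.016], [0, 0, 0]],
  [[0.001, -0.001, -0.022], [0, 0, 0]],
  [[0.001, -0.001, -0.022], [0, 0, 0]],
], hand=45)

```text
time: 8.05
ee_pos: [529.3, -231.0, 20.8]
ee_rot: [[-0.998, -0.069, 0.003], [-0.069, 0.998, 0.001], [-0.003, 0.001, -1.0]]
ft_force: [-0.3, -0.5, -0.2]
finger_gap: 38.3
finger_force: 0.0
```

```bash
cat >> h.py <<'E'
def tips(n="side",w=45):
    e=r.sense()["ee_pos"];p=imaging.grab_frame(n);c=cloud(p);h=p["color"].max(-1)<75
    m=h&(p["depth"]>0)&(abs(c[...,0]-e[0])<w)&(abs(c[...,1]-e[1])<w)&(c[...,2]>e[2]-30)&(c[...,2]<e[2]+60)
    P=c[m];print(n,"ee",e,"lowest dark z",np.percentile(P[:,2],[0,2,5,10]) if len(P) else None,len(P));return p,c
E
python3 - <<'E'
from h import *
np.set_printoptions(precision=1,suppress=True)
p,c=tips()
s=r.sense();print(s["joint_pos"],s["finger_gap"],s["ft_force"])
E
```

```text
side ee [ 529.3 -231.    20.8] lowest dark z [ 1.2  8.3 20.9 40.6] 128
[ -28.7   14.1   99.     0.1   66.7 -122.8] 38.36851378273208 [-0.   0.4 -0. ]
```

>>> apply_moves([
  [[0, 0, 0], [0, 0, 0]],
  [[0, 0, 0], [0, 0, 0]],
  [[0, 0, 0], [0, 0, 0]],
  [[0, 0, 0], [0, 0, 0]],
  [[0, 0, 0], [0, 0, 0]],
  [[0, 0, 0], [0, 0, 0]],
  [[0, 0, 0], [0, 0, 0]],
  [[0, 0, 0], [0, 0, 0]],
], hand=0)

```text
time: 8.9
ee_pos: [530.6, -231.6, 22.7]
ee_rot: [[-0.998, -0.069, 0.005], [-0.069, 0.998, -0.0], [-0.005, -0.001, -1.0]]
ft_force: [1.0, 0.4, -0.4]
finger_gap: -0.0
finger_force: 0.0
```

Run:
```python
from h import *
np.set_printoptions(precision=0,suppress=True,linewidth=200)
p=imaging.grab_frame("side");c=cloud(p);c[p["depth"]==0]=np.nan
print(np.round(c[232:248,360:374,2]));print(np.round(c[232:248,360:374,1]))
q=imaging.grab_frame("top")
a=cv2.resize(p["color"][205:260,340:410],None,fx=5.7,fy=5.7);b=cv2.resize(q["color"][150:205,340:410],None,fx=5.7,fy=5.7)
cv2.imwrite("pics/s3.png",np.hstack([a,b])[:,:,::-1])
```

```text
[[ 41.  83.  84.  91.  93.  97.  97.  99.  94.  94.  96.  98.  96. 126.]
 [ 38.  76.  76.  87.  94.  92.  93.  94.  97.  95.  97. 113. 120. 123.]
 [ 37.  76.  78.  87.  86.  91.  92.  90.  93. 103. 108. 110. 114. 118.]
 [ 25.  69.  75.  78.  82.  85.  86.  95.  96. 103. 104. 105. 112. 113.]
 [ 23.  66.  68.  71.  74.  80.  79.  92.  96.  96. 100. 105. 107. 113.]
 [ 21.  65.  67.  73.  72.  69.  75.  78.  92.  96. 100. 101. 102.  39.]
 [ 19.  60.  59.  63.  70.  67.  74.  71.  88.  87.  92.  40.  39.  38.]
 [ 12.  58.  56.  60.  67.  62.  69.  70.  66.  61.  62.  38.  40.  40.]
 [ 10.  54.  55.  57.  58.  59.  61.  61.  63.  57.  58.  38.  38.  39.]
 [  6.  51.  50.  54.  57.  58.  58.  60.  53.  56.  52.  40.  37.  40.]
 [  5.   6.  49.  52.  52.  55.  58.  59.  53.  51.  37.  37.  39.  42.]
 [  0.   2.   5.  49.  47.  50.  54.  49.  34.  39.  36.  37.  40.  36.]
 [  2.  -2.   1.   4.  39.  41.  17.  21.  31.  36.  39.  40.  38.  37.]
 [  4.  -0.   0.   1.  10.  10.  16.  18.  25.  25.  33.  39.  36.  39.]
 [ -0.   3.  nan   1.   2.   7.  12.  13.  22.  22.  29.  34.  38.  40.]
 [  6
[... 761 characters left out ...]
2.]
 [-195. -232. -234. -236. -238. -240. -244. -245. -247. -244. -247. -231. -233. -235.]
 [-194. -232. -233. -237. -241. -243. -245. -247. -243. -247. -245. -236. -236. -239.]
 [-197. -200. -235. -239. -241. -244. -248. -250. -246. -246. -237. -238. -241. -244.]
 [-197. -200. -204. -239. -239. -243. -248. -245. -234. -240. -239. -241. -244. -243.]
 [-202. -200. -204. -207. -237. -239. -222. -226. -235. -241. -244. -247. -246. -247.]
 [-207. -205. -207. -209. -217. -218. -224. -227. -234. -235. -243. -249. -248. -251.]
 [-207. -211.   nan -212. -214. -219. -225. -227. -235. -237. -243. -249. -252. -255.]
 [-215. -213. -214. -217. -216. -220. -224. -229. -234. -237. -243. -246. -252. -256.]]
```

View pics/s3.png

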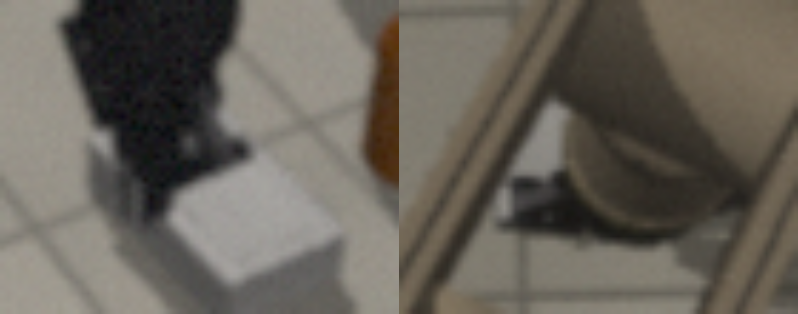

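The tips are now at z≈46, still just above the tab at z≈39. In the camera frame they sit about 23 mm above the reported TCP, so I'll use that offset and go lower.

>>> apply_moves([
  [[0, 0, 0], [0, 0, 0]],
  [[0, 0, 0], [0, 0, 0]],
  [[0, 0, 0], [0, 0, 0]],
  [[0, 0, 0], [0, 0, 0]],
  [[0, 0, -0.005], [0, 0, 0]],
  [[0, 0, -0.01], [0, 0, 0]],
  [[0, 0, -0.014], [0, 0, 0]],
  [[0, 0, -0.014], [0, 0, 0]],
], hand=45)

```text
time: 9.8
ee_pos: [529.8, -231.2, 7.4]
ee_rot: [[-0.998, -0.069, 0.004], [-0.069, 0.998, 0.0], [-0.004, 0.0, -1.0]]
ft_force: [-0.7, 0.4, -0.5]
finger_gap: 38.0
finger_force: 0.0
```

>>> apply_moves([
  [[0, 0, 0], [0, 0, 0]],
  [[0, 0, 0], [0, 0, 0]],
  [[0, 0, 0], [0, 0, 0]],
  [[0, 0, 0], [0, 0, 0]],
  [[0, 0, 0], [0, 0, 0]],
  [[0, 0, 0], [0, 0, 0]],
  [[0, 0, 0], [0, 0, 0]],
  [[0, 0, 0], [0, 0, 0]],
], hand=0)

```text
time: 10.6
ee_pos: [530.2, -229.3, 8.1]
ee_rot: [[-0.998, -0.07, 0.004], [-0.07, 0.998, 0.003], [-0.004, 0.003, -1.0]]
ft_force: [-0.1, 9.4, 0.1]
finger_gap: 13.1
finger_force: 22.3
```

The fingers closed on the 14 mm tab, with the gap at 13 mm and 22 N. Now I'll swing the lid along its arc.

>>> apply_moves([
  [[0.0011, 0.001, 0.0094], [0, 0, 0]],
  [[0.0032, 0.0018, 0.0186], [0, 0, 0]],
  [[0.0063, 0.0019, 0.0275], [0, 0, 0]],
  [[0.0104, 0.0022, 0.036], [0, 0, 0]],
  [[0.0154, 0.0026, 0.0441], [0, 0, 0]],
  [[0.0212, 0.003, 0.0515], [0, 0, 0]],
  [[0.0278, 0.0034, 0.0583], [0, 0, 0]],
  [[0.0351, 0.004, 0.0643], [0, 0, 0]],
])

```text
time: 11.4
ee_pos: [564.7, -226.6, 72.6]
ee_rot: [[-0.998, -0.069, 0.002], [-0.069, 0.998, 0.001], [-0.003, 0.001, -1.0]]
ft_force: [-0.0, 5.1, -6.7]
finger_gap: 12.9
finger_force: 22.6
```

```bash
cat >> h.py <<'E'
def lid(n="side"):
    p=imaging.grab_frame(n);c=cloud(p);k=p["color"].astype(int)
    m=(p["depth"]>0)&(k.min(-1)>70)&(k.max(-1)-k.min(-1)<25)&(c[...,0]>525)&(c[...,0]<660)&(c[...,2]>45)&(c[...,2]<108)&(((c[...,1]>-285)&(c[...,1]<-250))|((c[...,1]>-205)&(c[...,1]<-172)))
    P=c[m];xp=(P[:,0]-616)*.9976+(P[:,1]+226)*.07
    if len(P)<10:print("few",len(P));return p
    f=np.polyfit(P[:,2]-30,xp,1);print(n,len(P),"lid angle from slope",np.pi/2+np.arctan(f[0]),"offset",f[1],"median th",np.median(np.arctan2(P[:,2]-30,-xp)));return p
E
python3 - <<'E'
from h import *
np.set_printoptions(precision=2,suppress=True)
p=lid();lid("top");s=r.sense();print(s["ee_pos"],s["ft_force"],s["finger_gap"],s["finger_force"])
E
```

```text
side 41 lid angle from slope 0.9556683998211075 offset 5.470600548432906 median th 1.0199436445940087
few 0
[ 566.19 -226.58   73.6 ] [-0.24  6.26 -0.05] 13.163600839909808 22.809439006377943
```

>>> apply_moves([
  [[0.0087, 0.0012, 0.0056], [0, 0, 0]],
  [[0.0172, 0.0022, 0.0097], [0, 0, 0]],
  [[0.0261, 0.0028, 0.0129], [0, 0, 0]],
  [[0.0353, 0.0035, 0.0151], [0, 0, 0]],
  [[0.0446, 0.0041, 0.0163], [0, 0, 0]],
  [[0.0532, 0.0047, 0.0165], [0, 0, 0]],
  [[0.0618, 0.0053, 0.0158], [0, 0, 0]],
  [[0.0703, 0.0059, 0.0143], [0, 0, 0]],
])

```text
time: 12.3
ee_pos: [636.3, -221.5, 86.9]
ee_rot: [[-0.998, -0.069, 0.004], [-0.069, 0.998, -0.0], [-0.004, -0.0, -1.0]]
ft_force: [-4.7, 2.7, -6.5]
finger_gap: 12.9
finger_force: 19.7
```

Run:
```python
from h import *
np.set_printoptions(precision=2,suppress=True)
p=lid();lid("top");s=r.sense();print(s["ee_pos"],s["ft_force"],s["finger_gap"],s["finger_force"])
```

```text
side 354 lid angle from slope 1.8176730764250693 offset 1.5407440963063421 median th 1.8506000277463859
top 35 lid angle from slope 1.7934611865039125 offset 2.9929345147394253 median th 1.8323276642141741
[ 636.95 -221.5    86.92] [-2.35  3.26 -5.32] 13.041328173610363 19.669197499752045
```

The lid is at about 1.8 rad. I'll release, rise straight up and back off.

>>> apply_moves([
  [[0, 0, 0], [0, 0, 0]],
  [[0, 0, 0], [0, 0, 0]],
  [[0, 0, 0], [0, 0, 0]],
  [[0, 0, 0], [0, 0, 0]],
  [[0, 0, 0.01], [0, 0, 0]],
  [[0, 0, 0.03], [0, 0, 0]],
  [[0, 0, 0.06], [0, 0, 0]],
  [[0, 0, 0.08], [0, 0, 0]],
], hand=50)

```text
time: 13.2
ee_pos: [636.7, -222.1, 170.6]
ee_rot: [[-0.998, -0.069, 0.008], [-0.069, 0.998, -0.002], [-0.008, -0.002, -1.0]]
ft_force: [1.0, -0.5, 0.5]
finger_gap: 42.4
finger_force: 0.0
```

>>> apply_moves([
  [[-0.02, 0, 0], [0, 0, 0]],
  [[-0.05, 0, 0], [0, 0, 0]],
  [[-0.08, 0, 0], [0, 0, 0]],
  [[-0.11, 0, 0], [0, 0, 0]],
  [[-0.14, 0, 0], [0, 0, 0]],
  [[-0.16, 0, 0], [0, 0, 0]],
  [[-0.17, 0, 0], [0, 0, 0]],
  [[-0.17, 0, 0], [0, 0, 0]],
])

```text
time: 14.0
ee_pos: [465.7, -222.1, 168.2]
ee_rot: [[-0.998, -0.068, 0.007], [-0.068, 0.998, -0.001], [-0.007, -0.002, -1.0]]
ft_force: [0.2, -0.1, -0.6]
finger_gap: 42.8
finger_force: 0.0
```

Run:
```python
from h import *
np.set_printoptions(precision=2,suppress=True)
p=lid();q=lid("top");s=r.sense();print(s["ee_pos"],s["finger_gap"])
for n,pp in(("side",p),("top",q)):
    for k in imaging.landmark_of(pp,"cap")[:3]:print(n,"cap",k,atd(pp,k["uv"]),"z3",atz(pp,k["uv"],3))
    for k in imaging.search_frame(pp,"cap")[:3]:print(n,"caps",k,atd(pp,k["uv"]),"z20",atz(pp,k["uv"],20))
    c=cloud(pp);h=cv2.cvtColor(pp["color"],cv2.COLOR_RGB2HSV);m=((h[...,0]<10)|(h[...,0]>170))&(h[...,1]>70)&(abs(c[...,0]-580)<45)&(abs(c[...,1]+228)<60)
    v,u=np.nonzero(m)
    if len(u):uv=((u.min()+u.max())/2,(v.min()+v.max())/2);print("red",len(u),uv,u.min(),u.max(),v.min(),v.max(),c[m].mean(0),"z23",atz(pp,uv,23),atz(pp,(u.mean(),v.mean()),23))
a=cv2.resize(p["color"][205:260,340:410],None,fx=5.7,fy=5.7);b=cv2.resize(q["color"][150:205,340:410],None,fx=5.7,fy=5.7)
cv2.imwrite("pics/s4.png",np.hstack([a,b])[:,:,::-1])
```

```text
side 349 lid angle from slope 1.8166984941247937 offset 1.7638372427962314 median th 1.8530769509116942
top 21 lid angle from slope 1.7810136945155661 offset 2.8164725566353344 median th 1.8215473810453562
[ 466.8  -221.97  167.97] 42.24057690967264
side cap {'uv': [375.5, 245.7], 'score': 0.6} [ 563.26 -244.54   22.71] z3 [ 574.75 -229.44    3.  ]
side caps {'uv': [298.0, 134.3], 'score': 0.53} [564.84 271.31 107.44] z20 [621.23 399.78  20.  ]
side caps {'uv': [384.6, 232.5], 'score': 0.33} [ 613.89 -214.67   25.86] z20 [ 617.65 -209.97   20.  ]
red 24 (np.float64(377.5), np.float64(242.5)) 374 381 240 245 [ 574.33 -237.72   25.55] z23 [ 575.02 -236.83   23.  ] [ 575.85 -235.77   23.  ]
top caps {'uv': [214.2, 228.2], 'score': 0.62} [411.47 257.84 119.81] z20 [423.29 287.36  20.  ]
```

View pics/s4.png

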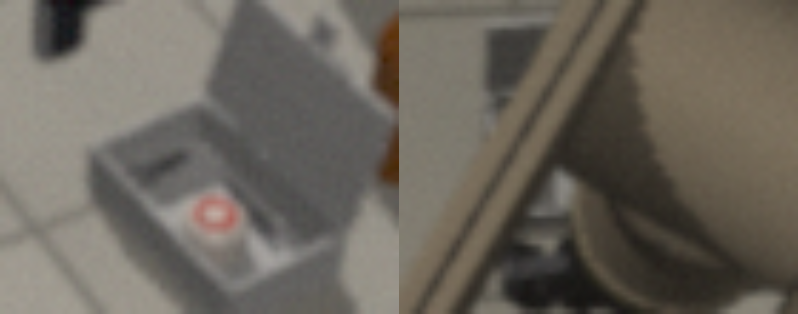

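The lid stands alone at about 1.8 rad. The cap is in the tin ring side up, at side pixel (377.6,242.5), which is about (575,-236). I'll move above it and check finger heights.

>>> apply_moves([
  [[0.04, -0.005, 0], [0, 0, 0]],
  [[0.075, -0.01, 0], [0, 0, 0]],
  [[0.108, -0.013, 0], [0, 0, 0]],
  [[0.108, -0.013, -0.03], [0, 0, 0]],
  [[0.108, -0.013, -0.07], [0, 0, 0]],
  [[0.108, -0.013, -0.11], [0, 0, 0]],
  [[0.108, -0.013, -0.133], [0, 0, 0]],
  [[0.108, -0.013, -0.133], [0, 0, 0]],
], hand=60)

```text
time: 15.1
ee_pos: [570.7, -232.7, 28.7]
ee_rot: [[-0.998, -0.07, -0.003], [-0.07, 0.998, 0.004], [0.003, 0.004, -1.0]]
ft_force: [-0.7, 0.5, 0.3]
finger_gap: 51.1
finger_force: 0.0
```

Run:
```python
from h import *
np.set_printoptions(precision=1,suppress=True)
p=lid();s=r.sense();e=s["ee_pos"];print(e,s["finger_gap"])
c=cloud(p);k=p["color"].max(-1)
m=(p["depth"]>0)&(k<60)&(abs(c[...,0]-e[0])<30)&(abs(c[...,1]-e[1])<60)&(c[...,2]>30)&(c[...,2]<150)
P=c[m]
for z in range(35,110,6):
    t=P[(P[:,2]>=z)&(P[:,2]<z+6)]
    if len(t):print(z,len(t),np.percentile(t[:,0],[5,50,95]),np.sort(t[:,1])[[0,len(t)//4,len(t)//2,3*len(t)//4,-1]])
save(p,"s5.png",(340,180,420,255),7)
```

```text
side 205 lid angle from slope 1.8420784519216342 offset -3.329334638652706 median th 1.8498741135061805
[ 572.5 -233.6   31.8] 51.242916400111206
47 3 [565.9 569.8 572.1] [-264.7 -264.7 -208.1 -207.  -207. ]
53 13 [561.8 572.2 579. ] [-271.1 -209.1 -208.  -207.2 -205.4]
59 15 [563.2 570.8 579.6] [-273.  -272.2 -209.5 -207.6 -205.3]
65 15 [560.5 571.6 580.3] [-273.3 -272.4 -267.  -208.2 -206.9]
71 17 [562.4 569.4 577.6] [-274.4 -270.7 -209.9 -208.2 -203.1]
77 18 [561.6 570.4 577. ] [-274.8 -269.8 -210.1 -207.8 -203.9]
83 14 [562.8 567.2 571.4] [-274.8 -267.8 -209.6 -206.3 -202.4]
89 13 [559.9 566.  574. ] [-273.4 -209.9 -206.5 -205.5 -187.8]
95 33 [559.6 565.3 583.8] [-292.5 -273.2 -259.9 -205.7 -185.2]
101 42 [558.6 566.7 584. ] [-293.  -288.5 -272.8 -260.  -180.3]
107 30 [558.6 565.2 582.8] [-293.  -285.3 -211.1 -186.8 -177.3]
```

View pics/s5.png

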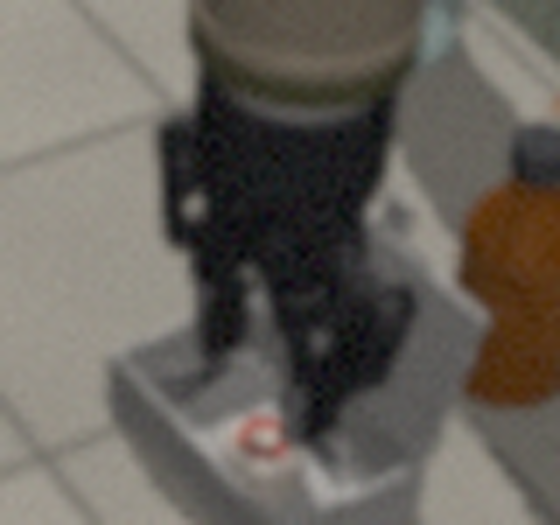

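The fingertips are at z≈50 and straddle the cap, whose ring is at crop (262,438). I'll go down and grip.

>>> apply_moves([
  [[0.001, -0.001, 0], [0, 0, 0]],
  [[0.001, -0.001, -0.01], [0, 0, 0]],
  [[0.001, -0.001, -0.02], [0, 0, 0]],
  [[0.001, -0.001, -0.03], [0, 0, 0]],
  [[0.001, -0.001, -0.036], [0, 0, 0]],
  [[0.001, -0.001, -0.04], [0, 0, 0]],
  [[0.001, -0.001, -0.043], [0, 0, 0]],
  [[0.001, -0.001, -0.043], [0, 0, 0]],
])

```text
time: 15.95
ee_pos: [574.7, -235.6, -9.2]
ee_rot: [[-0.998, -0.069, 0.005], [-0.069, 0.998, -0.0], [-0.005, -0.0, -1.0]]
ft_force: [-0.4, 0.2, 0.3]
finger_gap: 51.4
finger_force: 0.0
```

Run:
```python
from h import *
np.set_printoptions(precision=1,suppress=True)
p=lid();s=r.sense();e=s["ee_pos"];print(e,s["finger_gap"],s["ft_force"])
c=cloud(p);k=p["color"].max(-1)
m=(p["depth"]>0)&(k<60)&(abs(c[...,0]-e[0])<30)&(abs(c[...,1]-e[1])<60)&(c[...,2]>3)&(c[...,2]<150)
P=c[m]
for z in range(0,70,6):
    t=P[(P[:,2]>=z)&(P[:,2]<z+6)]
    if len(t):print(z,len(t),np.percentile(t[:,0],[5,50,95]),np.sort(t[:,1])[[0,len(t)//4,len(t)//2,3*len(t)//4,-1]])
```

```text
side 179 lid angle from slope 1.8049240080115547 offset -0.40193038692203653 median th 1.8490830567817162
[ 575.  -235.7   -8.8] 50.93790806741184 [ 0.8 -0.2 -0.5]
0 1 [604.9 604.9 604.9] [-212.3 -212.3 -212.3 -212.3 -212.3]
12 2 [567.2 570.4 573.6] [-210.3 -210.3 -209.9 -209.9 -209.9]
18 11 [568.8 576.4 581.7] [-273.8 -271.6 -212.2 -211.1 -209.8]
24 15 [563.8 575.4 583.7] [-275.5 -213.6 -211.9 -210.1 -207. ]
30 14 [564.7 573.8 582.7] [-276.7 -273.8 -211.9 -208.5 -204. ]
36 15 [565.4 573.5 579.8] [-276.9 -272.3 -212.4 -210.7 -209. ]
42 15 [566.8 572.6 582. ] [-280.  -271.9 -212.8 -209.9 -202.3]
48 14 [566.7 573.1 581. ] [-277.5 -212.8 -211.3 -208.7 -206.4]
54 26 [564.1 570.4 582.6] [-292.8 -274.7 -210.1 -206.7 -193.5]
60 34 [563.6 571.  589. ] [-294.2 -290.6 -271.2 -211.6 -189.2]
66 37 [561.6 569.  587.5] [-295.3 -273.1 -214.9 -189.7 -180.6]
```

>>> apply_moves([
  [[0, 0, -0.002], [0, 0, 0]],
  [[0, 0, -0.002], [0, 0, 0]],
  [[0, 0, -0.002], [0, 0, 0]],
  [[0, 0, -0.002], [0, 0, 0]],
  [[0, 0, -0.002], [0, 0, 0]],
  [[0, 0, -0.002], [0, 0, 0]],
  [[0, 0, -0.002], [0, 0, 0]],
  [[0, 0, -0.002], [0, 0, 0]],
], hand=0, newtons=50)

```text
time: 16.8
ee_pos: [575.6, -236.1, -10.0]
ee_rot: [[-0.998, -0.069, 0.007], [-0.069, 0.998, -0.001], [-0.007, -0.002, -1.0]]
ft_force: [-0.0, -0.8, 5.8]
finger_gap: 32.6
finger_force: 50.0
```

>>> apply_moves([
  [[0, 0, 0.01], [0, 0, 0]],
  [[0, 0, 0.03], [0, 0, 0]],
  [[0, 0, 0.06], [0, 0, 0]],
  [[0, 0, 0.1], [0, 0, 0]],
  [[0, 0, 0.14], [0, 0, 0]],
  [[0, 0, 0.17], [0, 0, 0]],
  [[0, 0, 0.18], [0, 0, 0]],
  [[0, 0, 0.18], [0, 0, 0]],
])

```text
time: 17.6
ee_pos: [575.8, -236.1, 171.2]
ee_rot: [[-0.998, -0.069, 0.008], [-0.069, 0.998, -0.002], [-0.008, -0.002, -1.0]]
ft_force: [0.0, -0.5, -0.8]
finger_gap: 32.4
finger_force: 49.8
```

```bash
cat >> h.py <<'E'
def cap():
    e=r.sense()["ee_pos"]
    for n in("side","top"):
        p=imaging.grab_frame(n);c=cloud(p);h=cv2.cvtColor(p["color"],cv2.COLOR_RGB2HSV)
        near=(p["depth"]>0)&(abs(c[...,0]-e[0])<35)&(abs(c[...,1]-e[1])<60)&(abs(c[...,2]-e[2]-22)<30)
        for nm,m in(("red",near&((h[...,0]<10)|(h[...,0]>170))&(h[...,1]>70)),("white",near&(h[...,2]>110)&(h[...,1]<60))):
            P=c[m]
            if len(P)>3:print(n,nm,len(P),"mean-ee",P.mean(0)-e,"5%",np.percentile(P,5,axis=0)-e,"95%",np.percentile(P,95,axis=0)-e)
    return e
E
python3 - <<'E'
from h import *
np.set_printoptions(precision=1,suppress=True)
p=lid();s=r.sense();print(cap(),s["finger_gap"],s["finger_force"],s["ft_force"],s["joint_pos"])
p=imaging.grab_frame("side");u,v=proj(p,s["ee_pos"]+[0,0,20]);u,v=int(u),int(v);save(p,"s6.png",(u-40,v-30,u+40,v+30),9)
E
```

```text
side 348 lid angle from slope 1.8203315704799194 offset 1.501942002142784 median th 1.8507532675623464
side red 17 mean-ee [-4.1  1.8 35.1] 5% [-10.7  -8.6  33.1] 95% [ 4.6 11.7 36.2]
side white 55 mean-ee [-10.8  -6.3  27.8] 5% [-16.7 -15.8  16. ] 95% [ 0.5  5.7 36.3]
top red 11 mean-ee [-8.3 -0.3 32.1] 5% [-10.6  -6.4  29.4] 95% [-5.4  4.9 35.6]
[ 574.8 -235.6  168.8] 32.58889135721651 49.74925151807838 [ 0.2  0.3 -1.7] [ -27.1   11.8   85.3    0.1   82.6 -121.1]
```

View pics/s6.png

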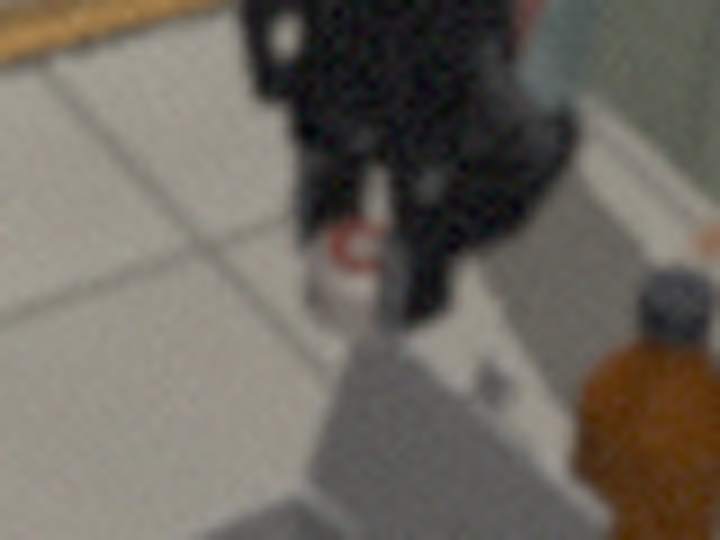

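The cap is held upright and level: its ring shows at about crop (355,245) and its body hangs below the tips. Its underside is about 15 mm above the reported TCP. Next I'll refine the stud position by matching its silhouette while the arm is away.

```bash
cat >> h.py <<'E'
from scipy.optimize import least_squares
def cyl(cx,cy,parts):
    a=np.linspace(0,2*np.pi,48)
    return [np.array([[cx+R*np.cos(t),cy+R*np.sin(t),z] for t in a]) for R,z in parts]
def sil(p,pts,s=8):
    uv=np.array([proj(p,q) for q in np.vstack(pts)]);return uv
def studfit():
    for n in("top","side"):
        p=imaging.grab_frame(n);h=cv2.cvtColor(p["color"],cv2.COLOR_RGB2HSV).astype(int);c=cloud(p)
        m=(h[...,0]>8)&(h[...,0]<28)&(h[...,1]>110)&(abs(c[...,0]-567)<40)&(abs(c[...,1]-275)<40)&(c[...,2]>80)
        v,u=np.nonzero(m);ob=np.array([u.mean(),v.mean()]);box=(u.min(),u.max(),v.min(),v.max())
        def model(xy):
            im=np.zeros((400*8,640*8),np.uint8)
            for A in([(16.5,97),(16.5,100)],[(9.5,100),(9.5,110),(5,113.5)]):
                uv=sil(p,cyl(xy[0],xy[1],A));cv2.fillConvexPoly(im,cv2.convexHull(np.round(uv*8+4).astype(np.int32)),1)
            M=cv2.moments(im,True);vv,uu=np.nonzero(im);return np.array([M["m10"],M["m01"]])/M["m00"]/8-.5,M["m00"]/64,(uu.min()/8,uu.max()/8,vv.min()/8,vv.max()/8)
        xy=np.array([568.,275.])
        for _ in range(4):
            m0=model(xy)[0];J=np.stack([(model(xy+d)[0]-m0)/5 for d in([5,0],[0,5])],1);xy=xy+np.linalg.solve(J,ob-m0)
        print(n,"stud",xy,"area obs/model",m.sum(),model(xy)[1],box,model(xy)[2])
E
python3 - <<'E'
from h import *
np.set_printoptions(precision=1,suppress=True)
studfit()
E
```

```text
top stud [571.3 278.1] area obs/model 73 93.90625 (np.int64(207), np.int64(215), np.int64(173), np.int64(182)) (np.float64(206.0), np.float64(217.0), np.float64(172.25), np.float64(183.0))
side stud [570.5 278.9] area obs/model 40 51.3125 (np.int64(295), np.int64(303), np.int64(131), np.int64(137)) (np.float64(294.5), np.float64(303.75), np.float64(131.125), np.float64(138.375))
```

>>> apply_moves([
  [[0, 0.02, 0.02], [0, 0, 0]],
  [[0, 0.06, 0.03], [0, 0, 0]],
  [[0, 0.105, 0.03], [0, 0, 0]],
  [[0, 0.15, 0.03], [0, 0, 0]],
  [[0, 0.195, 0.03], [0, 0, 0]],
  [[0, 0.24, 0.03], [0, 0, 0]],
  [[0, 0.28, 0.03], [0, 0, 0]],
  [[0, 0.31, 0.03], [0, 0, 0]],
])

```text
time: 18.7
ee_pos: [574.1, 76.9, 198.1]
ee_rot: [[-0.997, -0.071, 0.004], [-0.071, 0.998, -0.0], [-0.004, -0.0, -1.0]]
ft_force: [1.5, -0.2, 0.1]
finger_gap: 32.4
finger_force: 49.8
```

Both cameras agree the stud is at (571,278.5). I'll hover the cap above it.

>>> apply_moves([
  [[-0.001, 0.04, 0], [0, 0, 0]],
  [[-0.002, 0.085, 0], [0, 0, 0]],
  [[-0.003, 0.13, 0], [0, 0, 0]],
  [[-0.004, 0.17, -0.01], [0, 0, 0]],
  [[-0.004, 0.2, -0.03], [0, 0, 0]],
  [[-0.004, 0.204, -0.06], [0, 0, 0]],
  [[-0.004, 0.204, -0.08], [0, 0, 0]],
  [[-0.004, 0.204, -0.085], [0, 0, 0]],
])

```text
time: 19.5
ee_pos: [568.1, 277.7, 109.4]
ee_rot: [[-0.998, -0.07, -0.001], [-0.07, 0.998, -0.003], [0.002, -0.003, -1.0]]
ft_force: [-0.7, 0.2, -0.8]
finger_gap: 32.3
finger_force: 49.8
```

>>> apply_moves([
  [[0, 0, 0], [0, 0, 0]],
  [[0, 0, 0], [0, 0, 0]],
  [[0, 0, 0], [0, 0, 0]],
  [[0, 0, 0], [0, 0, 0]],
  [[0, 0, 0], [0, 0, 0]],
  [[0, 0, 0], [0, 0, 0]],
  [[0, 0, 0], [0, 0, 0]],
  [[0, 0, 0], [0, 0, 0]],
])

```text
time: 20.3
ee_pos: [570.9, 278.3, 114.3]
ee_rot: [[-0.998, -0.069, 0.005], [-0.069, 0.998, -0.0], [-0.005, -0.001, -1.0]]
ft_force: [-0.2, -0.1, -0.1]
finger_gap: 32.4
finger_force: 49.8
```

Run:
```python
from h import *
np.set_printoptions(precision=1,suppress=True)
s=r.sense();print(s["ee_pos"],s["ft_force"],s["joint_pos"],turn(toolR(4,0)))
e=cap()
ims=[]
for n in("side","top"):
    p=imaging.grab_frame(n);u,v=np.round(proj(p,e+[0,0,15])).astype(int);im=cv2.resize(p["color"][v-20:v+20,u-20:u+20],(400,400),interpolation=cv2.INTER_CUBIC)
    # predicted cap outline (red top z+35, bottom z+15) and shoulder
    for pts,col in((cyl(e[0],e[1],[(17,e[2]+15)]),(0,255,0)),(cyl(e[0],e[1],[(17,e[2]+35)]),(255,0,255)),(cyl(571,278.5,[(16.5,100)]),(0,0,255))):
        q=np.round((sil(p,pts)-[u-20,v-20]+.5)*10).astype(np.int32);cv2.polylines(im,[q],True,col,1)
    ims.append(im)
cv2.imwrite("pics/s7.png",np.hstack(ims)[:,:,::-1])
```

```text
[570.9 278.3 114.3] [-0.2 -0.1 -0.1] [ 21.4  16.3  85.9  -0.1  77.5 -72.5] [0. 0. 0.]
side red 9 mean-ee [-6.2  3.7 34.6] 5% [-11.2  -4.5  32.6] 95% [-0.  13.  36.2]
side white 23 mean-ee [-11.1  -7.8  25.2] 5% [-16.  -15.7  15.7] 95% [-6.7  3.2 34.5]
top red 8 mean-ee [-5.8 -7.4 34.3] 5% [-10.5 -11.5  32.4] 95% [-2.5 -3.6 36.5]
```

View pics/s7.png

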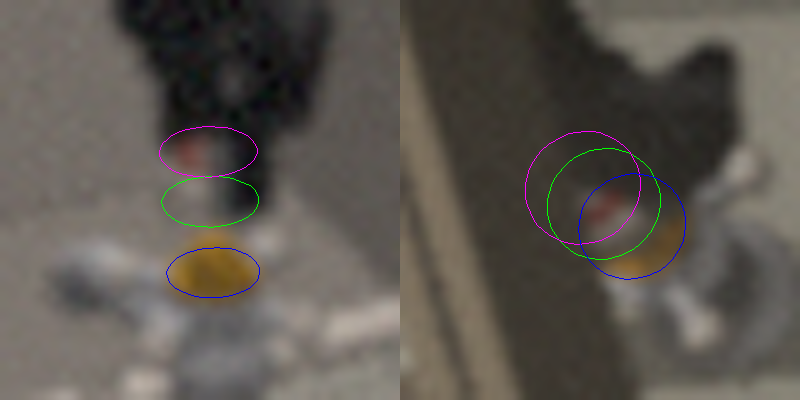

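The predicted outlines match the cap in the side view at (210,175) in the left crop, and the stud lies right below it at (212,270). I'll start the descent.

>>> apply_moves([
  [[0, 0, -0.003], [0, 0, 0]],
  [[0, 0, -0.006], [0, 0, 0]],
  [[0, 0, -0.009], [0, 0, 0]],
  [[0, 0, -0.012], [0, 0, 0]],
  [[0, 0, -0.014], [0, 0, 0]],
  [[0, 0, -0.016], [0, 0, 0]],
  [[0, 0, -0.018], [0, 0, 0]],
  [[0, 0, -0.018], [0, 0, 0]],
])

```text
time: 21.3
ee_pos: [570.8, 278.2, 95.9]
ee_rot: [[-0.998, -0.069, 0.005], [-0.069, 0.998, -0.001], [-0.005, -0.001, -1.0]]
ft_force: [-0.5, -0.3, -1.1]
finger_gap: 32.2
finger_force: 49.8
```

>>> apply_moves([
  [[0, 0, -0.0005], [0, 0, 0]],
  [[0, 0, -0.001], [0, 0, 0]],
  [[0, 0, -0.0015], [0, 0, 0]],
  [[0, 0, -0.002], [0, 0, 0]],
  [[0, 0, -0.0025], [0, 0, 0]],
  [[0, 0, -0.003], [0, 0, 0]],
  [[0, 0, -0.003], [0, 0, 0]],
  [[0, 0, -0.003], [0, 0, 0]],
])

```text
time: 22.1
ee_pos: [571.5, 278.6, 94.0]
ee_rot: [[-0.998, -0.069, 0.007], [-0.069, 0.998, 0.0], [-0.007, -0.0, -1.0]]
ft_force: [1.4, 1.1, 4.5]
finger_gap: 32.3
finger_force: 50.3
```

>>> apply_moves([
  [[0, 0, -0.0005], [0, 0, 0]],
  [[0, 0, -0.001], [0, 0, 0]],
  [[0, 0, -0.001], [0, 0, 0]],
  [[0, 0, -0.0015], [0, 0, 0]],
  [[0, 0, -0.002], [0, 0, 0]],
  [[0, 0, -0.002], [0, 0, 0]],
  [[0, 0, -0.002], [0, 0, 0]],
  [[0, 0, -0.002], [0, 0, 0]],
])

```text
time: 22.9
ee_pos: [571.6, 278.8, 92.1]
ee_rot: [[-0.998, -0.069, 0.007], [-0.069, 0.998, 0.001], [-0.007, 0.0, -1.0]]
ft_force: [0.7, 1.7, 4.8]
finger_gap: 32.4
finger_force: 50.4
```

>>> apply_moves([
  [[0, 0, -0.0005], [0, 0, 0]],
  [[0, 0, -0.001], [0, 0, 0]],
  [[0, 0, -0.0015], [0, 0, 0]],
  [[0, 0, -0.002], [0, 0, 0]],
  [[0, 0, -0.0025], [0, 0, 0]],
  [[0, 0, -0.0025], [0, 0, 0]],
  [[0, 0, -0.0025], [0, 0, 0]],
  [[0, 0, -0.0025], [0, 0, 0]],
])

```text
time: 23.7
ee_pos: [570.3, 278.0, 87.8]
ee_rot: [[-0.998, -0.069, 0.004], [-0.069, 0.998, -0.001], [-0.004, -0.001, -1.0]]
ft_force: [2.3, 2.2, -5.7]
finger_gap: 32.6
finger_force: 50.1
```

The force dropped, which fits the click. I'll keep pressing onto the shoulder.

>>> apply_moves([
  [[0, 0, -0.0005], [0, 0, 0]],
  [[0, 0, -0.001], [0, 0, 0]],
  [[0, 0, -0.001], [0, 0, 0]],
  [[0, 0, -0.0015], [0, 0, 0]],
  [[0, 0, -0.002], [0, 0, 0]],
  [[0, 0, -0.002], [0, 0, 0]],
  [[0, 0, -0.002], [0, 0, 0]],
  [[0, 0, -0.002], [0, 0, 0]],
])

```text
time: 24.5
ee_pos: [571.2, 278.3, 87.1]
ee_rot: [[-0.998, -0.069, 0.006], [-0.069, 0.998, -0.0], [-0.006, -0.001, -1.0]]
ft_force: [0.3, 0.8, -0.9]
finger_gap: 32.5
finger_force: 50.6
```

>>> apply_moves([
  [[0, 0, -0.0005], [0, 0, 0]],
  [[0, 0, -0.001], [0, 0, 0]],
  [[0, 0, -0.0015], [0, 0, 0]],
  [[0, 0, -0.002], [0, 0, 0]],
  [[0, 0, -0.002], [0, 0, 0]],
  [[0, 0, -0.002], [0, 0, 0]],
  [[0, 0, -0.002], [0, 0, 0]],
  [[0, 0, -0.002], [0, 0, 0]],
])

```text
time: 25.3
ee_pos: [571.3, 278.3, 86.9]
ee_rot: [[-0.998, -0.069, 0.006], [-0.069, 0.998, -0.0], [-0.006, -0.001, -1.0]]
ft_force: [-6.6, -3.2, 13.5]
finger_gap: 32.5
finger_force: 51.9
```

>>> apply_moves([
  [[0.0005, 0.0003, 0], [0, 0, 0]],
  [[0.0005, 0.0003, 0], [0, 0, 0]],
  [[0.0005, 0.0003, 0], [0, 0, 0]],
  [[0.0005, 0.0003, 0], [0, 0, 0]],
  [[0.0005, 0.0003, 0], [0, 0, 0]],
  [[0.0005, 0.0003, 0], [0, 0, 0]],
  [[0.0005, 0.0003, 0], [0, 0, 0]],
  [[0.0005, 0.0003, 0], [0, 0, 0]],
])

```text
time: 26.1
ee_pos: [571.4, 278.4, 86.9]
ee_rot: [[-0.998, -0.069, 0.005], [-0.069, 0.998, -0.001], [-0.005, -0.001, -1.0]]
ft_force: [-8.7, -4.4, 14.4]
finger_gap: 32.0
finger_force: 52.1
```

Run:
```python
from h import *
np.set_printoptions(precision=2,suppress=True)
lid();cap()
for _ in range(4):
    imaging.grab_frame("side");s=r.sense();print(s["time"],s["ee_pos"],s["ft_force"],s["finger_force"])
```

```text
side 358 lid angle from slope 1.8274298209725222 offset 1.1614131245212918 median th 1.8506719982342048
side red 9 mean-ee [-4.8   4.59 34.03] 5% [-11.19  -8.09  31.26] 95% [ 1.64 17.71 36.87]
side white 82 mean-ee [-7.21 -9.52 10.33] 5% [-31.3  -34.98  -1.76] 95% [26.13 27.99 30.9 ]
top red 7 mean-ee [-6.63 -6.98 34.14] 5% [ -9.74 -11.01  30.54] 95% [-3.13 -3.53 36.98]
top white 17 mean-ee [-21.57 -21.37   8.01] 5% [-34.33 -39.93   2.  ] 95% [ 17.45 -12.85  14.8 ]
26.3 [571.32 278.38  86.85] [-9.5  -3.27 15.44] 52.1157187235076
26.35 [571.33 278.36  86.84] [-9.2  -3.83 15.5 ] 52.11544055608101
26.4 [571.35 278.36  86.86] [-8.49 -3.93 14.81] 52.11533104695263
26.45 [571.37 278.39  86.9 ] [-8.78 -3.32 14.9 ] 52.115471236465964
```

>>> apply_moves([
  [[-0.0005, -0.0002, 0], [0, 0, 0]],
  [[-0.001, -0.0005, 0], [0, 0, 0]],
  [[-0.0013, -0.0006, 0.0002], [0, 0, 0]],
  [[-0.0013, -0.0006, 0.0002], [0, 0, 0]],
  [[-0.0013, -0.0006, 0.0002], [0, 0, 0]],
  [[-0.0013, -0.0006, 0.0002], [0, 0, 0]],
  [[-0.0013, -0.0006, 0.0002], [0, 0, 0]],
  [[-0.0013, -0.0006, 0.0002], [0, 0, 0]],
])

```text
time: 27.25
ee_pos: [571.3, 278.3, 86.9]
ee_rot: [[-0.998, -0.069, 0.008], [-0.069, 0.998, 0.0], [-0.008, -0.0, -1.0]]
ft_force: [-1.5, 0.0, 8.8]
finger_gap: 32.6
finger_force: 51.5
```

>>> apply_moves([
  [[0, 0, -0.0004], [0, 0, 0]],
  [[0, 0, -0.0006], [0, 0, 0]],
  [[0, 0, -0.0006], [0, 0, 0]],
  [[0, 0, -0.0006], [0, 0, 0]],
  [[0, 0, -0.0006], [0, 0, 0]],
  [[0, 0, -0.0006], [0, 0, 0]],
  [[0, 0, -0.0006], [0, 0, 0]],
  [[0, 0, -0.0006], [0, 0, 0]],
])

```text
time: 28.05
ee_pos: [571.4, 278.4, 86.9]
ee_rot: [[-0.998, -0.069, 0.008], [-0.069, 0.998, 0.0], [-0.008, -0.0, -1.0]]
ft_force: [-3.4, -0.5, 12.5]
finger_gap: 32.6
finger_force: 51.8
```

Run:
```python
from h import *
s=r.sense();print(s["time"],s["ee_pos"],s["ft_force"],s["finger_force"])
if s["ft_force"][2]>8:print(r.job_done())
```

```text
28.05 [571.3594106  278.35616056  86.90779382] [-3.38648251 -0.52776988 12.49153914] 51.838903855823446
the job is handed in; nothing more can be done
None
```

I handed the job in at 28 s: the tin lid stood at about 1.8 rad, and the cap had clicked onto the hot tap's stud and was still held against a hard stop with about 12 N. The hand-in returned no verdict, and I didn't re-check the positions of the bottle, cup, brush and comb.

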